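# Set the bike light's charger to fast

## Task

Two white charging cradles stand on the shelf, and the bike light lies in the tray of one of them. Work that cradle's lever along its zigzag gate, from the slot on the robot's side through every bend to the closed end of the channel next to the tray (fast charge), then let go. Leave the light lying where it is, and leave the other cradle's lever where it is.

Things in the scene. Friction and masses are not known exactly. Their poses are not given: they have to be found in the camera images.
- light_charger: White fixed cradle holding the bike light, 216 x 124 mm, 44 high. Origin: on the shelf under its gate's centre; x away from the robot (within 26 deg), y left, z up. Channel 20 mm wide in its steel plate; the stem's centre runs in straight legs (x, y in mm) from (-40,-30), closed end, to corners (-40,30), (0,30), (0,-30) and on to (40,-30), closed end: fast. No other branches.
- light_charger_knob (a point): Centre of that lever's knob: upright beech cylinder 26 mm across, 34 tall, centre 101 mm above the shelf, on a 12 mm steel stem, bare for 40 mm above the plate. Starts in the first leg, 0 to 25 mm from its closed end. The lever stays upright, only slides sideways (about 1 N friction, 4 mm play), stays where left, cannot lift, is stopped by the gate's walls.
- case_charger_knob (a point): Centre of the knob of the other cradle's lever; cradle and lever are alike in every way, but the tray there holds the grey battery case. This lever is to stay where it is.
- bike_light: Orange plastic bike light lying loose in the tray (x = 66 to 150 mm in the cradle's frame): 36 mm wide and high at its round head, 80 mm long, its underside 34 mm above the shelf. Origin: middle of its underside.
Mind the look-alikes: they are no part of the job. Leave any purple look-alike of the light_charger alone. Of the things shaped like the bike_light, the orange one is meant.

How it is judged (in metres and radians):
On the way:
1. the lever is midway in the middle leg of the gate (x of light_charger_knob in the frame of light_charger between -0.012 and 0.012 m and y of light_charger_knob in the frame of light_charger between -0.018 and 0.018 m).
At the end, for the whole second after the job is handed in: The lever of the cradle with the bike light stands in the last leg, within 12 mm of the channel's closed end next to the tray, released; the other cradle's lever is within 10 mm and the bike light within 20 mm of where it was at the start, the light at rest (x of light_charger_knob in the frame of light_charger above 0.028 m and y of light_charger_knob in the frame of light_charger below -0.02 m and distance of case_charger_knob from where it was at the start of the episode below 0.01 m and distance of bike_light from where it was at the start of the episode below 0.02 m and linear speed of bike_light below 0.02 m/s); the robot touches nothing.
It fails at once if the other cradle's lever is moved by more than 10 mm (distance of case_charger_knob from where it was at the start of the episode above 0.01 m).
It fails at once if the bike light is pushed more than 20 mm (distance of bike_light from where it was at the start of the episode above 0.02 m).
It also fails if it takes over 32 s, if anything falls off the work surface, if the arm or the gripper's body presses on something with over 40 N, if the wrist force passes 120 N, or if a joint passes its speed limit or range.

## Robot

A 7-joint arm with a two-finger parallel gripper is mounted at the origin on the work surface. World frame = base frame: x ahead of the robot, y to its left, z up, the work surface at z = 0. Lengths are in m, angles in degrees, forces in N, time in s.
With the tool pointing down it reaches from about 0.425 to 0.875 m from the base axis. Payload 4.7 kg.
Tool frame: the origin (TCP) lies between the finger pads; the fingertips stand 22 mm ahead of it and the grasp point (between the pads) lies 3 mm ahead of it (env.tip_reach is the distance from the TCP to the fingertips, in m); z points along the fingers, y is the line along which they close (so a half turn about z gives the same grasp; the last joint's range is limited). The gripper opens to 87 mm and grips with 3 to 60 N. Pads are 19 mm wide; open, the fingers measure 117 mm over their backs; the gripper's body (75 mm by 190 mm) begins 51 mm behind the grasp point.
Start: joints at [70.651, 18.392, -4.016, 83.108, 1.295, 78.541, -3.26], TCP at [0.224, -0.61, 0.207] pointing down, gripper open.
Joint ranges: [-163.93, 163.93], [-17.29, 119.83], [-79.2, 71.16], [3.27, 140.29], [-89.18, 269.18], [5.43, 117.66], [-154.24, 154.24]. Speed limits (degrees/s): [147.25, 147.25, 180, 180, 180, 180, 180].

## Interface

Orientations are given as [roll, pitch, yaw] about the fixed x, y, z axes, in that order (R = Rz(yaw) Ry(pitch) Rx(roll)).
In Python, from cell import env gives the robot as it stands.
- The arm moves only by the shell command python3 -m creep 'ROWS' [FORCE]. ROWS is JSON, one flat list of numbers, 7 for each row, row after row: the finger opening in mm, from 0 to 87, then the shift along the tool's x, y, z in units of 30 mm (1.0 is 30 mm), then the turn, a rotation vector about the tool's x, y, z in units of 6 degrees (1.0 is 6 degrees). A call has 1 to 12 rows; each row is the pose to reach, as a shift and turn from the pose commanded when the call began, along the tool's axes at that moment; what a row does not reach only later rows make up. A row lasts 1/10 s, in which the tool goes at most 50 mm and 8.59 degrees, less where a joint would pass 70% of its speed; a pose out of reach is approached as far as the arm can. A call with a gripper value outside its range is refused whole. The fingers move at their own pace and stop on an object; FORCE is the grip in N (left out, the last holds). Time passes only in rows, so rows that repeat a pose let the fingers close. It gives the time, the measured TCP pose, the force, the opening and the grip force at its end, in the units of the state.
- env.get_obs(): the state, without advancing time (a new reading comes with each control period).
- env.read_camera(name): name is "scene" or "top" or "wrist"; returns a dict with "color" (420x560x3 uint8, red, green, blue), "depth" (420x560 float32, m along the optical axis (not along the pixel's ray), 0 where there is no reading), "fovy" (degrees; the focal length in pixels is half the picture's height over the tangent of half this angle, whatever the lens; pixels are square), "cx", "cy" (the principal point, pixels), "R" (3x3) and "t" (3): a world point X has camera coordinates R X + t. Camera axes: x right, y down, z forward; pixel columns grow to the right and rows downward; lengths in m; the calibration is good to about 2 mm. The wrist camera is an equidistant fisheye: a pixel r from the principal point sees the ray r / f radians off the axis. A picture is of the moment at which its call begins.
- env.sign_off(): hands the job in; it is judged then, once.
The state is a dict: "time_s": time; "qpos": joint angles; "joint_velocities": joint speeds; "effort": joint torques, N m; "tool_pos": TCP position; "tool_rot": TCP orientation; "force": force on the tool from outside, world axes, zero at the start; "wrist_torque": the same for the moment, N m; "grip_width": finger opening in m; "grasp_force": force on a finger pad.
Only numpy, scipy, OpenCV 4.12 (cv2) and the standard library are available. Lean on these libraries where they do the work, as an engineer would, in place of code of your own. Each camera call takes 0.05 s, during which the arm holds its last target. There are 200 camera calls.

## Working session

There is one attempt and no reset: what is moved stays moved. The work goes in short steps, Python scripts to look and compute and a shell command to move; the robot and the scene stay as the last step left them, time stands still between calls to the robot, and variables do not carry over. Pictures are saved under pics/ and viewed, at most 10 in all, crops included, and the job is handed in when it is done.

```bash
ls; mkdir -p pics; cat > h.py <<'E'
import numpy as np, cv2
from cell import env
def cam(n):
    c=env.read_camera(n); np.savez('pics/'+n+'.npz',**c); return c
def save(n,c): cv2.imwrite('pics/'+n+'.png',c['color'][:,:,::-1])
def cloud(c):
    h,w=c['depth'].shape; f=h/2/np.tan(np.radians(c['fovy'])/2)
    v,u=np.mgrid[:h,:w]; d=c['depth']
    P=np.stack([(u-c['cx'])/f*d,(v-c['cy'])/f*d,d],-1)
    return (P-c['t'])@c['R']   # R^T (P-t)
E
python3 - <<'E'
from h import *
for n in('scene','top'): save(n,cam(n))
o=env.get_obs();print(o['time_s'],o['tool_pos'],o['tool_rot'])
E
```

```text
pics
0.1 [ 0.22375191 -0.60972286  0.20646853] [-1.79901909e+02  6.23353807e-03  2.01589338e+01]
```

View pics/top.png

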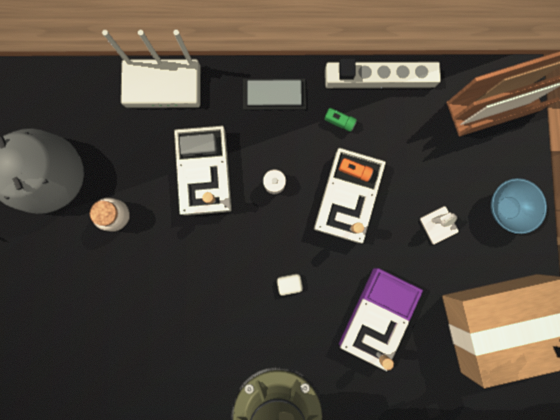

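View pics/scene.png

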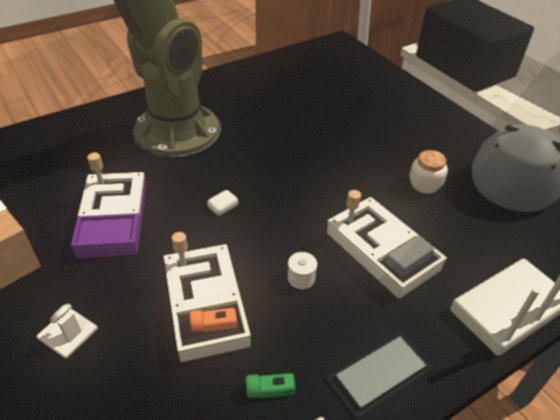

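The top view shows the orange light's cradle at about (350,195), with its knob at (358,229). The case cradle is at (203,170) and the purple look-alike at (380,320). The scene view agrees.

```bash
python3 - <<'E'
from h import *
c=dict(np.load('pics/top.npz')); P=cloud(c); col=c['color'].astype(int)
z=P[...,2]
print('table z',np.median(z[240:300,100:250]), 'ppm', np.linalg.norm(P[250,200]-P[250,100])/100)
def roi(x0,y0,x1,y1):
    m=np.zeros(z.shape,bool); m[y0:y1,x0:x1]=1; return m
def pose(r):
    body=r&(z>.034)&(z<.054)
    m=cv2.morphologyEx(body.astype(np.uint8),cv2.MORPH_OPEN,np.ones((3,3)))
    q=P[m>0][:,:2]; rc=cv2.minAreaRect((q*1000).astype(np.float32)); print('rect',rc, 'z',np.median(P[m>0][:,2]))
    k=P[r&(z>.085)]; print('knob n',len(k),'top',k.max(0),'mean',k.mean(0),'mid',(k.max(0)+k.min(0))/2)
    return rc
pose(roi(308,140,392,250)); pose(roi(168,115,236,222)); pose(roi(330,260,430,380))
o=roi(308,140,392,200)&(col[...,0]>180)&(col[...,2]<90)&(col[...,1]<140)
print('light',P[o].mean(0),P[o].min(0),P[o].max(0))
c=dict(np.load('pics/scene.npz')); P=cloud(c); z=P[...,2]
for n,(x0,y0,x1,y1) in dict(light=(165,225,195,275),case=(340,185,365,215)).items():
    k=P[roi(x0,y0,x1,y1)&(z>.085)&(z<.125)]; print(n,len(k),k.min(0),k.max(0))
E
```

```text
table z -0.00036772471897531217 ppm 0.002596788694024493
rect ((553.474609375, -192.63795471191406), (124.35042572021484, 216.5492401123047), 72.72489929199219) z 0.043613167594496585
knob n 154 top [ 0.47921544 -0.00271537  0.99973133] mean [ 0.45635854 -0.14972046  0.31551308] mid [ 0.45128989 -0.10461666  0.54391431]
rect ((621.527587890625, 185.25241088867188), (216.39459228515625, 124.98918914794922), 4.462028503417969) z 0.0433685129883999
knob n 149 top [0.55297639 0.16920489 0.99973133] mean [0.51501248 0.12130284 0.30432816] mid [0.48817037 0.08324476 0.54352276]
rect ((242.88937377929688, -263.2638244628906), (126.28046417236328, 215.70794677734375), 63.45355224609375) z 0.043106985012506864
knob n 192 top [ 0.42336434 -0.00271537  0.99973133] mean [ 0.21007094 -0.20239623  0.28332217] mid [ 0.28398179 -0.13338337  0.54253304]
light [ 0.61214326 -0.20668784  0.06651857] [ 0.42336434 -0.24262081  0.0350871 ] [ 0.6479262  -0.00271537  0.99973133]
light 257 [ 0.45387571 -0.20692741  0.08627269] [ 0.48011861 -0.18158368  0.11983484]
case 219 [0.52808811 0.14384387 0.08510602] [0.55573255 0.16959551 0.11961499]
```

```bash
python3 - <<'E'
from h import *
c=dict(np.load('pics/top.npz')); P=cloud(c); z=P[...,2]; ok=(c['depth']>0)
o=env.get_obs();p=o['tool_pos']; k=np.array([.467,-.1943])
d=k-p[:2];L=np.linalg.norm(d);d/=L
r=P[...,:2]-p[:2]; s=r@d; w=np.abs(r@[-d[1],d[0]])
for a in np.arange(-.1,L+.1,.05):
    m=ok&(s>a)&(s<a+.05)&(w<.13); print(round(a,2), m.sum(), np.percentile(z[m],99.5).round(3) if m.any() else None)
print(P[340,500],P[310,500])
# gate channel of light cradle in frame from rect (x=-17.3deg)
a=np.radians(-17.3);R=np.array([[np.cos(a),np.sin(a)],[-np.sin(a),np.cos(a)]])
q=(P[...,:2]-[.5535,-.1926])@R.T
g=c['color'].mean(-1); mm=ok&(z<.05)&(np.abs(q[...,0])<.11)&(np.abs(q[...,1])<.055)&(g<90)
for y0,y1,n in((-.02,.02,'legs x'),):
    m=mm&(q[...,1]>y0)&(q[...,1]<y1)&(q[...,0]<.01); h=np.histogram(q[...,0][m]*1000,np.arange(-110,14,4));print(n,list(zip(h[1].astype(int),h[0])))
from scipy.spatial.transform import Rotation as T
Rt=T.from_euler('xyz',o['tool_rot'],degrees=True)
t=np.array([.467,-.1943,.200]); print('shift units',Rt.inv().apply(t-p)/.03)
G=T.from_euler('xyz',[180,0,-17.3],degrees=True); print('turn units',np.degrees((Rt.inv()*G).as_rotvec())/6)
E
```

```text
-0.1 264 0.114
-0.05 1536 0.115
0.0 2677 0.233
0.05 2625 0.115
0.1 3034 0.115
0.15 2579 0.113
0.2 1676 0.011
0.25 1991 0.08
0.3 1981 0.08
0.35 1994 0.047
0.4 1789 0.044
0.45 1851 0.12
0.5 1992 0.065
0.55 2031 0.062
[ 0.20439085 -0.51546234  0.11409916] [ 0.27145182 -0.52172128  0.11028827]
legs x [(np.int64(-110), np.int64(13)), (np.int64(-106), np.int64(0)), (np.int64(-102), np.int64(0)), (np.int64(-98), np.int64(0)), (np.int64(-94), np.int64(0)), (np.int64(-90), np.int64(16)), (np.int64(-86), np.int64(26)), (np.int64(-82), np.int64(24)), (np.int64(-78), np.int64(25)), (np.int64(-74), np.int64(2)), (np.int64(-70), np.int64(0)), (np.int64(-66), np.int64(0)), (np.int64(-62), np.int64(0)), (np.int64(-58), np.int64(0)), (np.int64(-54), np.int64(0)), (np.int64(-50), np.int64(15)), (np.int64(-46), np.int64(24)), (np.int64(-42), np.int64(25)), (np.int64(-38), np.int64(22)), (np.int64(-34), np.int64(4)), (np.int64(-30), np.int64(0)), (np.int64(-26), np.int64(0)), (np.int64(-22), np.int64(0)), (np.int64(-18), np.int64(0)), (np.int64(-14), np.int64(0)), (np.int64(-10), np.int64(0)), (np.int64(-6), np.int64(0)), (np.int64(-2), np.int64(0)), (np.int64(2), np.int64(0)), (np.int64(6), np.int64(0))]
shift units [ 12.38375914 -10.20444092   0.23174083]
turn units [-0.01542229  0.0063458   6.24315319]
```

```bash
python3 -m creep '[87,3.1,-2.5,0,0,0,1.5, 87,6.2,-5.1,0.1,0,0,3.1, 87,9.3,-7.6,0.2,0,0,4.7, 87,12.4,-10.2,0.2,0,0,6.24, 87,12.4,-10.2,0.2,0,0,6.24, 87,12.4,-10.2,0.2,0,0,6.24, 87,12.4,-10.2,0.2,0,0,6.24, 87,12.4,-10.2,0.2,0,0,6.24, 87,12.4,-10.2,0.2,0,0,6.24, 87,12.4,-10.2,0.2,0,0,6.24, 87,12.4,-10.2,0.2,0,0,6.24, 87,12.4,-10.2,0.2,0,0,6.24]'
python3 - <<'E'
from h import *
o=env.get_obs();print(o['tool_pos'],o['tool_rot'],o['force'])
save('wrist1',cam('wrist'))
E
```

```text
time_s: 1.3
tool_pos: [0.4677, -0.1941, 0.2011]
tool_rot: [180.0, 0.0, -17.1]
force: [0.6, -0.6, -0.7]
grip_width: 0.0869
grasp_force: 0.0
[ 0.46769006 -0.19408799  0.20107381] [ 1.79968771e+02  4.69314470e-02 -1.71490532e+01] [ 0.60959178 -0.62597779 -0.70267728]
```

View pics/wrist1.png

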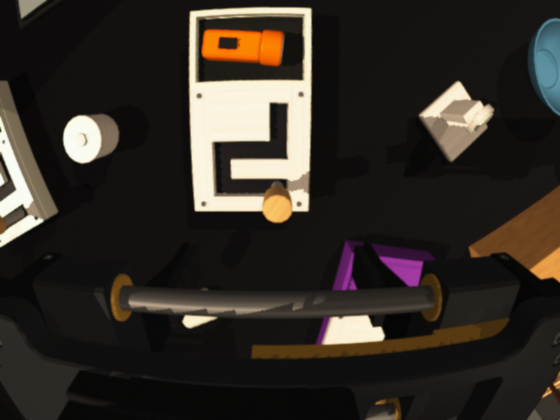

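The wrist view is aligned with the light cradle: the knob is at (277,205), centred between the fingers, and the fast slot is at about (278,108). Next I descend and grasp.

```bash
python3 -m creep '[87,0,0,1.5,0,0,0, 87,0,0,3.1,0,0,0, 87,0,0,3.1,0,0,0, 20,0,0,3.1,0,0,0, 20,0,0,3.1,0,0,0, 20,0,0,3.1,0,0,0, 20,0,0,3.1,0,0,0, 20,0,0,3.1,0,0,0, 20,0,0,3.1,0,0,0]' 20
```

```text
time_s: 2.25
tool_pos: [0.468, -0.1949, 0.109]
tool_rot: [180.0, -0.1, -17.3]
force: [-0.2, 0.3, 0.6]
grip_width: 0.0473
grasp_force: 0.0
```

```bash
python3 -m creep '[20,0,0,0,0,0,0, 20,0,0,0,0,0,0, 20,0,0,0,0,0,0, 20,0,0,0,0,0,0, 20,0,0,0,0,0,0, 20,0,0,0,0,0,0, 20,0,-0.1,0,0,0,0, 20,0,-0.2,0,0,0,0, 20,0,-0.3,0,0,0,0, 20,0,-0.4,0,0,0,0]' 20
```

```text
time_s: 3.25
tool_pos: [0.4714, -0.1829, 0.1084]
tool_rot: [180.0, 0.0, -17.3]
force: [0.5, 0.4, -0.4]
grip_width: 0.0201
grasp_force: 0.0
```

The opening is below 26 mm with no grip force, so the grasp missed. I'll look.

```bash
python3 - <<'E'
from h import *
save('scene2',cam('scene')); c=cam('wrist'); save('wrist2',c)
a=cv2.imread('pics/scene2.png');b=cv2.imread('pics/wrist2.png')
cv2.imwrite('pics/m2.png',np.hstack([cv2.resize(a[180:380,100:300],(400,400)),b[:400,80:480]]))
E
```

```text
(no output)
```

View pics/m2.png

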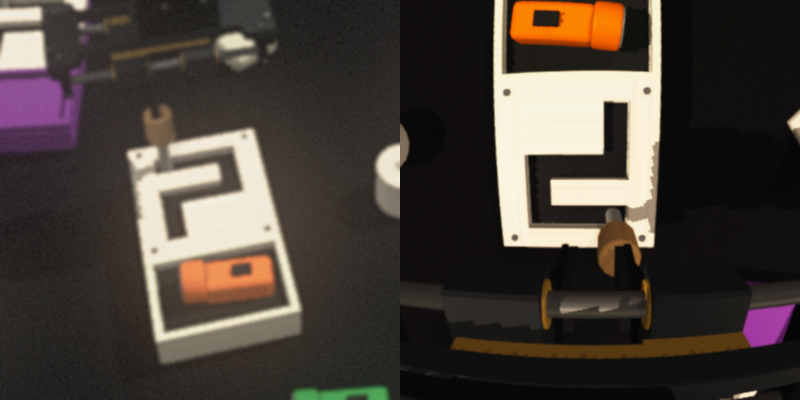

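```bash
python3 - <<'E'
from h import *
from scipy.spatial.transform import Rotation as T
o=env.get_obs();p=o['tool_pos'];R=T.from_euler('xyz',o['tool_rot'],degrees=True).as_matrix()
print(p,o['grip_width'],o['time_s'])
def proj(c,X,fish):
    h=420;f=h/2/np.tan(np.radians(c['fovy'])/2);q=c['R']@X+c['t']
    if fish:
        r=np.hypot(q[0],q[1]);th=np.arctan2(r,q[2]);return np.array([c['cx'],c['cy']])+f*th*q[:2]/r
    return np.array([c['cx'],c['cy']])+f*q[:2]/q[2]
w=dict(np.load('pics/wrist.npz'));s=dict(np.load('pics/scene.npz'))
for n,X in dict(tcp=p,tip=p+R[:,2]*.022,back=p-R[:,2]*.05,knob=np.array([.467,-.1943,.101]),knobtop=np.array([.467,-.1943,.118])).items(): print(n,X.round(3),'wrist',proj(w,X,1).round(),'scene',proj(s,X,0).round())
print('cam pos',-w['R'].T@w['t'],w['fovy'],(w['R']@R).round(2))
P=cloud(s);z=P[...,2];m=(s['depth']>0)&(z>.08)&(z<.3)&(np.linalg.norm(P[...,:2]-p[:2],axis=-1)<.12)
v,u=np.nonzero(m)
for lo in np.arange(.08,.3,.03):
    k=m&(z>lo)&(z<lo+.03)
    if k.any(): print(lo.round(2),k.sum(),P[k].min(0).round(3),P[k].max(0).round(3))
E
```

```text
[ 0.47154253 -0.18263847  0.10846677] 0.02032840853478548 3.35
tcp [ 0.472 -0.183  0.108] wrist [276. 249.] scene [185. 239.]
tip [ 0.472 -0.183  0.086] wrist [276. 235.] scene [187. 247.]
back [ 0.472 -0.183  0.158] wrist [276. 294.] scene [183. 220.]
knob [ 0.467 -0.194  0.101] wrist [296. 245.] scene [179. 243.]
knobtop [ 0.467 -0.194  0.118] wrist [298. 257.] scene [178. 236.]
cam pos [ 0.55103944 -0.20739405  0.28663006] 65.70646984690485 [[ 0.    1.    0.  ]
 [-0.95  0.   -0.3 ]
 [-0.3  -0.    0.95]]
0.08 126 [ 0.464 -0.207  0.084] [ 0.481 -0.182  0.11 ]
0.11 168 [ 0.453 -0.207  0.11 ] [ 0.489 -0.167  0.14 ]
0.14 161 [ 0.466 -0.209  0.14 ] [ 0.49  -0.163  0.17 ]
0.17 107 [ 0.466 -0.276  0.17 ] [ 0.532 -0.109  0.2  ]
0.2 1537 [ 0.415 -0.282  0.2  ] [ 0.536 -0.102  0.23 ]
0.23 2181 [ 0.409 -0.282  0.23 ] [ 0.534 -0.083  0.26 ]
0.26 373 [ 0.47  -0.208  0.26 ] [ 0.522 -0.141  0.29 ]
0.29 501 [ 0.45  -0.221  0.29 ] [ 0.521 -0.126  0.3  ]
```

```bash
python3 - <<'E'
from h import *
print(env.tip_reach)
a=cv2.imread('pics/scene2.png')[170:280,120:250]
b=cv2.imread('pics/wrist2.png')[180:330,200:350]
f=lambda i:np.clip(255*(cv2.resize(i,(400,400),interpolation=cv2.INTER_CUBIC)/255.)**.5,0,255).astype(np.uint8)
cv2.imwrite('pics/m3.png',np.hstack([f(a),f(b)]))
E
```

```text
0.022
```

View pics/m3.png

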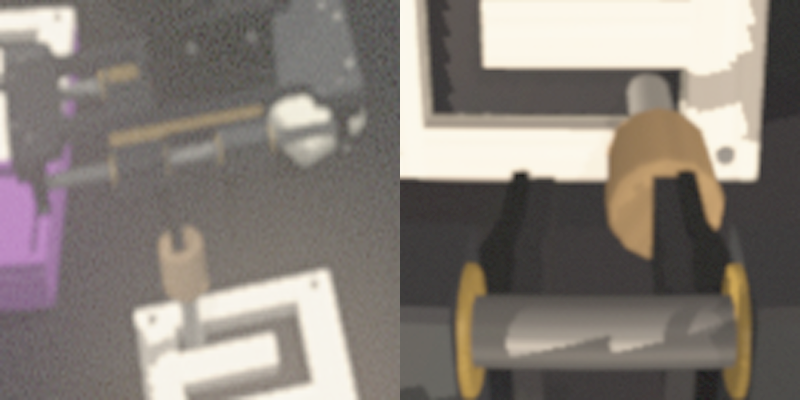

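```bash
python3 - <<'E'
from h import *
w=dict(np.load('pics/wrist.npz'));s=dict(np.load('pics/scene.npz'))
f=210/np.tan(np.radians(w['fovy'])/2)
def fish(u,v):
    x,y=u-w['cx'],v-w['cy'];r=np.hypot(x,y);th=r/f;d=w['depth'][v,u]
    q=np.array([x/r*np.tan(th),y/r*np.tan(th),1])*d; return w['R'].T@(q-w['t'])
for u,v in((244,248),(245,252),(245,258),(245,265),(306,247),(308,252),(310,258),(298,250),(303,258),(298,225),(290,240),(292,262)): print((u,v),w['color'][v,u],fish(u,v).round(4))
P=cloud(s)
for u,v in((178,234),(178,236),(178,238),(174,236),(184,236),(179,245)): print('s',u,v,s['color'][v,u],P[v,u].round(4))
E
```

```text
(244, 248) [9 8 8] [ 0.4872 -0.1699  0.1318]
(245, 252) [7 7 5] [ 0.4867 -0.1706  0.136 ]
(245, 258) [8 7 6] [ 0.4866 -0.1712  0.143 ]
(245, 265) [11 10 11] [ 0.485  -0.1711  0.1476]
(306, 247) [8 8 8] [ 0.4762 -0.201   0.1276]
(308, 252) [8 7 6] [ 0.4772 -0.2016  0.1363]
(310, 258) [7 7 7] [ 0.477  -0.2019  0.143 ]
(298, 250) [14 12 12] [ 0.4768 -0.1965  0.1298]
(303, 258) [13 12 13] [ 0.4772 -0.1985  0.1413]
(298, 225) [97 64 32] [ 0.4776 -0.1989  0.0962]
(290, 240) [97 64 33] [ 0.4782 -0.193   0.1169]
(292, 262) [126  83  41] [ 0.4646 -0.1902  0.1176]
s 178 234 [57 51 47] [ 0.4752 -0.1963  0.133 ]
s 178 236 [55 50 45] [ 0.4779 -0.1978  0.131 ]
s 178 238 [70 58 49] [ 0.4748 -0.1974  0.1226]
s 174 236 [134 106  79] [ 0.4613 -0.1999  0.1169]
s 184 236 [127 101  75] [ 0.4701 -0.184   0.1161]
s 179 245 [119  97  73] [ 0.4774 -0.1985  0.1065]
```

The depth readings put the real fingertips at z of about 0.128, above the knob top at 0.118. They end roughly 40 mm higher than the stated tip reach implies, so the fingers closed above the knob. I'll open, shift back, and go about 33 mm lower.

```bash
python3 -m creep '[70,0,0.2,0,0,0,0, 70,0,0.4,0,0,0,0, 70,0,0.4,0,0,0,0, 70,0,0.4,0,0,0,0, 70,0,0.4,0,0,0,0, 70,0,0.4,0,0,0,0, 70,0,0.4,0,0,0,0, 70,0,0.4,0,0,0,0, 70,0,0.4,0,0,0,0, 70,0,0.4,0,0,0,0, 70,0,0.4,0,0,0,0]' 20 && python3 -m creep '[70,0,0,0.3,0,0,0, 70,0,0,0.6,0,0,0, 70,0,0,0.9,0,0,0, 70,0,0,1.1,0,0,0, 70,0,0,1.1,0,0,0]'
python3 - <<'E'
from h import *
cam('wrist'); w=cam('wrist'); save('w4',w)
cv2.imwrite('pics/w4c.png',cv2.resize(cv2.imread('pics/w4.png')[150:350,160:400],(720,600)))
E
```

```text
time_s: 4.45
tool_pos: [0.4677, -0.1948, 0.1084]
tool_rot: [180.0, 0.0, -17.3]
force: [0.6, -1.0, 0.4]
grip_width: 0.0698
grasp_force: 0.0
time_s: 4.95
tool_pos: [0.4667, -0.1943, 0.074]
tool_rot: [-180.0, 0.1, -17.3]
force: [0.4, 0.1, 0.1]
grip_width: 0.07
grasp_force: 0.0
```

View pics/w4c.png

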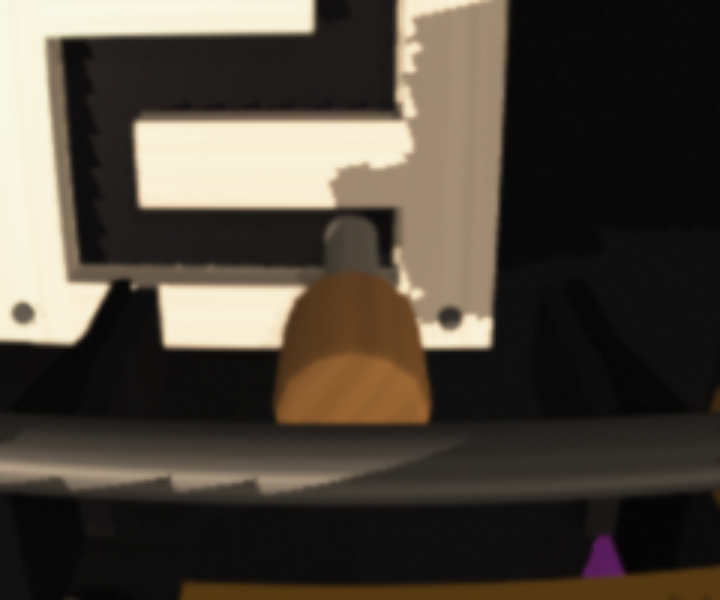

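The knob at (350,350) now sits between the finger tips at (125,285) and (575,285), with no contact force. Closing.

```bash
python3 -m creep '[15,0,0,0,0,0,0, 15,0,0,0,0,0,0, 15,0,0,0,0,0,0, 15,0,0,0,0,0,0, 15,0,0,0,0,0,0, 15,0,0,0,0,0,0, 15,0,0,0,0,0,0, 15,0,0,0,0,0,0, 15,0,0,0,0,0,0, 15,0,0,0,0,0,0]' 20
```

```text
time_s: 6.05
tool_pos: [0.4677, -0.1949, 0.0755]
tool_rot: [180.0, -0.0, -17.3]
force: [-0.0, -0.9, 0.2]
grip_width: 0.0254
grasp_force: 20.0
```

```bash
python3 -m creep '[15,0,-0.2,0,0,0,0, 15,0,-0.4,0,0,0,0, 15,0,-0.6,0,0,0,0, 15,0,-0.8,0,0,0,0, 15,0,-1.0,0,0,0,0, 15,0,-1.2,0,0,0,0, 15,0,-1.4,0,0,0,0, 15,0,-1.6,0,0,0,0, 15,0,-1.75,0,0,0,0, 15,0,-1.9,0,0,0,0, 15,0,-1.9,0,0,0,0]'
cat > loc.py <<'E'
from h import *
o=env.get_obs();a=np.radians(-17.3);d=o['tool_pos'][:2]-[.5134,-.1801]
x=np.array([np.cos(a),np.sin(a)]);y=np.array([-np.sin(a),np.cos(a)])
print('local mm',d@x*1e3,d@y*1e3,'Fxy local',o['force'][:2]@x,o['force'][:2]@y)
E
python3 loc.py
```

```text
time_s: 7.15
tool_pos: [0.485, -0.1392, 0.0755]
tool_rot: [-180.0, -0.0, -17.2]
force: [1.5, 0.5, 0.1]
grip_width: 0.0253
grasp_force: 20.0
local mm -39.251366047003096 30.569119861385005 Fxy local 1.2729036111158958 0.8798251230621481
```

Leg 1 is done. Leg 2 is +x 40 mm.

```bash
python3 -m creep '[15,0.2,0,0,0,0,0, 15,0.4,0,0,0,0,0, 15,0.6,0,0,0,0,0, 15,0.8,0,0,0,0,0, 15,1.0,0,0,0,0,0, 15,1.15,0,0,0,0,0, 15,1.3,0,0,0,0,0, 15,1.3,0,0,0,0,0]'; python3 loc.py
```

```text
time_s: 7.95
tool_pos: [0.5227, -0.1522, 0.0755]
tool_rot: [-180.0, -0.1, -17.3]
force: [1.1, -0.2, 0.1]
grip_width: 0.0256
grasp_force: 20.0
local mm 0.6098891947436192 29.438496769322494 Fxy local 1.1395229064276575 0.1390056866415382
```

```bash
python3 -m creep '[15,0,0.2,0,0,0,0, 15,0,0.4,0,0,0,0, 15,0,0.6,0,0,0,0, 15,0,0.8,0,0,0,0, 15,0,1.0,0,0,0,0, 15,0,1.2,0,0,0,0, 15,0,1.4,0,0,0,0, 15,0,1.6,0,0,0,0, 15,0,1.8,0,0,0,0, 15,0,1.97,0,0,0,0, 15,0,1.97,0,0,0,0]'; python3 loc.py
```

```text
time_s: 9.05
tool_pos: [0.5039, -0.2098, 0.0755]
tool_rot: [179.9, -0.0, -17.4]
force: [1.4, -1.6, -0.4]
grip_width: 0.0258
grasp_force: 20.0
local mm -0.22754499389911328 -31.19525339408948 Fxy local 1.7836332686862306 -1.134641755057997
```

```bash
python3 -m creep '[15,0.2,0,0,0,0,0, 15,0.4,0,0,0,0,0, 15,0.6,0,0,0,0,0, 15,0.8,0,0,0,0,0, 15,1.0,0,0,0,0,0, 15,1.15,0,0,0,0,0, 15,1.3,0,0,0,0,0, 15,1.35,0,0,0,0,0, 15,1.35,0,0,0,0,0]'; python3 loc.py
```

```text
time_s: 9.95
tool_pos: [0.5435, -0.2205, 0.0755]
tool_rot: [-180.0, -0.0, -17.3]
force: [0.1, -1.4, 2.1]
grip_width: 0.0252
grasp_force: 20.0
local mm 40.765373399990295 -29.603512430978775 Fxy local 0.49464581790992046 -1.3396217473457892
```

The lever is at about (40.8, -29.6) mm in the cradle frame, which is the closed end. I'll open, then lift.

```bash
python3 -m creep '[60,0,0,0,0,0,0, 60,0,0,0,0,0,0, 60,0,0,0,0,0,0, 60,0,0,0,0,0,0, 60,0,0,0,0,0,0, 60,0,0,0,0,0,0, 60,0,0,0,0,0,0, 60,0,0,0,0,0,0]' && python3 -m creep '[60,0,0,-1,0,0,0, 60,0,0,-2,0,0,0, 60,0,0,-3,0,0,0, 60,0,0,-4,0,0,0, 60,0,0,-4,0,0,0, 60,0,0,-4,0,0,0]'
python3 - <<'E'
from h import *
save('w5',cam('wrist'))
E
```

```text
time_s: 10.75
tool_pos: [0.543, -0.2204, 0.0755]
tool_rot: [180.0, -0.0, -17.3]
force: [0.5, -0.5, 0.1]
grip_width: 0.0601
grasp_force: 0.0
time_s: 11.35
tool_pos: [0.5434, -0.2205, 0.1961]
tool_rot: [180.0, -0.1, -17.3]
force: [-0.8, 0.4, -0.7]
grip_width: 0.0604
grasp_force: 0.0
```

View pics/w5.png

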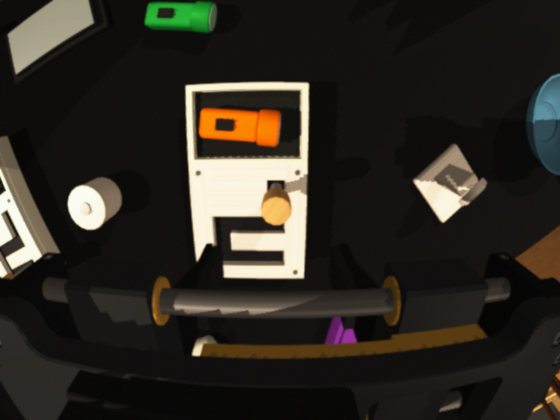

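The lever stands in the last leg at (276,205), the light is still in its tray at (240,126), and the gripper is clear.

```bash
python3 -c "
from cell import env
print(env.sign_off())"
```

```text
the job is handed in; nothing more can be done
None
```

I worked the bike-light cradle's lever through every bend to the fast-charge end (about x 41, y -30 mm in the cradle's frame) and released it. The light still lies in its tray, I never moved the arm near the other cradle, and I handed the job in at about 11.4 s with no verdict returned.

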